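# Load the calibration plate into the microscope stage

### The arm

A 7-joint arm with a two-finger parallel gripper is mounted at the origin on the work surface. World frame = base frame: x ahead of the robot, y to its left, z up, the work surface at z = 0. Lengths are in mm, angles in rad, forces in N, time in s.
With the tool pointing down it reaches from about 425 to 825 mm from the base axis. Payload 3.6 kg.
Tool frame: the origin (TCP) lies at the very end of the fingers, on their centre line; the grasp point (between the pads) lies 19 mm behind it (env.tcp_to_grasp is the distance from the TCP to the grasp point, in mm); z points along the fingers, y is the direction in which the jaws open and shut (so a half turn about z gives the same grasp; the last joint's range is limited). The gripper opens to 85 mm and grips with 20 to 120 N. Pads are 22 mm wide; open, the fingers measure 114 mm over their backs; the gripper's body (76 mm by 85 mm) begins 54 mm behind the grasp point. The pads swing forward as they close: fully open they stand 13 mm farther back than shut.
Start: joints at [-1.228, 0.615, -0.013, 1.423, 0.008, 1.103, -0.04], TCP at [234.288, 606.277, 231.297] pointing down, gripper open.
Joint ranges: [-3.12, 3.12], [-0.3, 2.06], [-1.34, 1.32], [0.26, 2.42], [-1.36, 4.5], [0.01, 1.98], [-2.84, 2.84]. Speed limits (rad/s): [2.79, 2.79, 3.14, 3.14, 3.14, 3.14, 3.14].

### API

Orientations are given as a 3x3 rotation matrix whose columns are the frame's x, y, z axes.
In Python, from plant import env, eyes, nets gives the robot as it stands. Calls block until the motion is done:
- env.goto(position, orientation): joint-space move of the TCP to a pose.
- env.movel(position, rotation=None, vel=150, stop_force=None): straight line of the TCP; rotation=None keeps the orientation; vel is the mean speed in mm/s. With stop_force (N) it stops when the force on the tool has changed by that much, and returns True; else False.
- env.movej(angles): joint-space move.
- env.grip(opening): finger opening in mm; the grip force is fixed at half the most; returns when the fingers have stopped.
- env.hold(seconds).
- env.solve_ik(position, orientation): joint angles nearest the present ones, or None.
- eyes.capture(name): name is "side" or "top"; returns (picture, depth): 400x640x3 uint8, red, green, blue; 400x640 float32, mm along the optical axis (not along the pixel's ray), 0 where there is no reading.
- eyes.calibration(name): a dict with "fx", "fy", "cx", "cy" (pixels), "k1" (the pictures are not rectified: a ray, as slopes to the right and down, at radius r is drawn at 1 + k1 r^2 times it, then the intrinsics apply), "origin" and "orientation" of the camera in the world. Camera axes: x right, y down, z forward; pixel columns grow to the right and rows downward; lengths in mm; the calibration is good to about 2 mm. A picture is of the moment at which its call begins. calibration takes no time and is no camera call.
A pose or a line that the arm cannot do raises env.IKError and nothing moves.
- env.job_done(): hands the job in, once; it reports no verdict.
Trained networks look in the newest picture that a camera, given by its name, has taken for a name from the list of things; names that differ only in an ending like _2 or _b are one class to them, and where a whole thing is asked for, a point or a joint stands for the part that bears it (a point fixed in the world has none). Each returns a list of dicts, best first, with "confidence" (0 to 1); they miss things now and then, are a little off and sometimes report something else, mostly with a low value. They report only what shows in the picture. A call takes as long as a camera call. They do not tell look-alikes from the thing itself.
- nets.cut_out(thing, camera): "pixels" (400x640 bool, what is visible of it) and "xy" ([column, row] in pixels, amid what is visible of it).
- nets.tip_of(thing, camera): "xy" ([column, row] in pixels: a listed point, or the origin of a listed thing).
Readings, each from a call of its own:
- env.current_t(): time.
- env.current_q(): joint angles.
- env.current_joint_vel(): joint speeds.
- env.current_effort(): joint torques, N m.
- env.current_position(): TCP position.
- env.current_eef_rot(): TCP orientation.
- env.current_ft_force(): force on the tool from outside, world axes, zero at the start.
- env.current_torque(): the same for the moment, N m.
- env.current_grip_width(): finger opening in mm.
Only numpy, scipy, OpenCV 4.12 (cv2) and the standard library are available. Lean on these libraries where they do the work, as an engineer would, in place of code of your own. Each camera call takes 0.05 s, during which the arm holds its last target. There are 200 camera calls.

### The job

Load the white calibration plate into the microscope stage: press down on the rubber pad on its top and slide it flat along the deck, between the guide rails and under the corner lips, and go on until it has pushed the stiff blue end bar all the way back and is fully home. Then swing the red gate fully shut behind it by its yellow post and let go. The plate is glass: never lift it, shove it by its edges or press on it with more than 22 N, and leave the two resin specimens and the vial on the stage where they stand.

Things in the scene. Friction and masses are not known exactly. Their poses are not given: they have to be found in the camera images.
- stage: Fixed black stage, 340 x 250 mm; place, height, yaw vary. Origin: on the deck surface, exactly under the seated plate's centre; x is the loading direction (to the end bar), y to its left, z up. The grey deck (|y| to 68) is sprung: it sinks level and softly (1.5 to 4 N) by 2 to 13 mm, unseen and different each time, then lands firmly (1 mm per 12 N). Bystanders stand at y about +97, x -240 to -20.
- mouth (a point): Middle of the channel's mouth, on the deck, at stage (-50, 0, 0) mm, axes as the stage. Aluminium guide rails, 10 mm high, 8 mm thick, run from here to the end bar and beyond, inner faces 93 mm apart (stage y +-46.5); in front of the mouth they flare out to y +-60 at stage x -83.
- endbar (a joint): Blue end bar across the channel (60 mm wide, 11 mm high), sliding along the stage's x: 0 = out, face at stage x +38 mm; 0.012 = fully back at its hard stop, face at +50. Starts at 0 to 0.004 m. It resists with about 6 N of friction and stays where it is put. To push it back through the plate needs about 10 to 14 N of downward press, or the fingers slip.
- stop_face (a point): Where the middle of the end bar's face is when fully back, on the deck, at stage (+50, 0, 0) mm (fixed point). Over the two corners beside it (stage x +40 to +62, |y| 32 to 55) sit lips with undersides 7 mm and tops 11 mm above the deck: the plate passes under them.
- plate: Loose white glass plate, 100 (x) x 90 (y) x 4 mm, 0.09 kg, with a dark rubber pad (50 x 44 x 1 mm) on its middle. Origin: centre of the pad's TOP; x runs to its red mark (leading edge). Starts flat on deck at stage x -150 to -190, |y| to 10 mm, turned to 0.2 rad; home: stage (0, 0, +5 mm), same yaw. Deck is slippery (friction 0.15), pad grippy (0.9): 5 N of press drags it freely.
- gate (a joint): Red gate on the stage's y<0 side. 0 rad = open, 1.95 = fully shut (hard stop); starts at 0 to 0.3. At q the arm points from the pivot at angle pi + 0.38 - q from the stage's x (counter-clockwise from above); shut it points to +y across the mouth, 2.5 mm behind a seated plate. Stays where left; under 1 N at the post moves it. Arm 79 mm long, 10 wide, top 14 mm above deck.
- gate_pivot (a point): The gate's vertical hinge axis, at deck height, at stage (-56.5, -78, 0) mm.
- gate_post (a point): Point in the gate's yellow upright post (diameter 14 mm), 62 mm from the pivot axis, 30 mm above the deck; the post rises free from 14 to 40 mm above the deck.
- mount_a: Loose amber resin specimen, a cylinder 30 mm in diameter and 20 mm high, origin at the centre of its underside. Bystander, leave alone.
- mount_b: Loose green resin specimen, a cylinder 30 mm in diameter and 20 mm high, origin at the centre of its underside. Bystander, leave alone.
- vial: Loose small amber bottle, 28 mm in diameter and 55 mm high, origin at the centre of its underside. Bystander, leave alone.
Not all that is in view belongs to the job. What is meant by the plate is not green or pink, and is the smaller of those in its own colour.

How it is judged (in metres and radians):
On the way, in this order (a step that is already met when the one before it is completed fails the run):
1. the plate has pushed the end bar fully back and is home (within 1.5 mm), between the rails, with the gate still open (x of plate in the frame of stage between -0.0015 and 0.003 m and y of plate in the frame of stage between -0.004 and 0.004 m and z of plate in the frame of stage below 0.007 m and angle between the x axis of plate and the x axis of stage, either way round below 0.05 rad and value of joint gate below 1.3 rad), for 0.2 s.
2. the gate is swung fully shut (value of joint gate above 1.85 rad), for 0.2 s.
At the end, for the whole second after the job is handed in: The plate lies flat and still between the rails, within 2.5 mm of home (the end bar pushed back) and turned less than 0.05 rad from the stage, and the gate is shut (over 1.85 rad) (x of plate in the frame of stage between -0.0025 and 0.003 m and y of plate in the frame of stage between -0.004 and 0.004 m and z of plate in the frame of stage below 0.007 m and angle between the x axis of plate and the x axis of stage, either way round below 0.05 rad and value of joint gate above 1.85 rad and linear speed of plate below 0.01 m/s); the robot touches nothing.
It fails at once if the fingers press on the plate with more than 22 N (contact force between the fingers and plate above 22 N).
It fails at once if the plate is lifted off the deck or tipped (z of plate in the frame of stage above 0.011 m or angle between plate's own z axis and vertical above 0.1 rad).
It fails at once if the plate is shoved by its edge instead of moved from its top (fingers touch it while beyond its outline) (contact force between the fingers and plate above 1 N and (x of the grasp point in the frame of plate above 0.058 m or x of the grasp point in the frame of plate below -0.058 m or y of the grasp point in the frame of plate above 0.053 m or y of the grasp point in the frame of plate below -0.053 m)).
It fails at once if a resin specimen or the vial is moved by more than 10 mm (distance of any of mount_a, mount_b, vial from where it was at the start of the episode above 0.01 m).
It also fails if it takes over 72 s, if anything falls off the work surface, if the arm or the gripper's body presses on something with over 40 N, if the wrist force passes 120 N, or if a joint passes its speed limit or range.

## Working session

There is one attempt and no reset: what is moved stays moved. The work goes in short steps, each a Python script; the robot and the scene stay as the last script left them, time stands still between calls to the robot, and variables do not carry over. Pictures are saved under pics/ and viewed, about 8 in all and at most 12, crops included, and the job is handed in when it is done.

```bash
ls; mkdir -p pics
cat > h.py <<'E'
import numpy as np, cv2
from plant import env, eyes, nets
def ray(cam,px):
    c=eyes.calibration(cam); K=np.array([[c["fx"],0,c["cx"]],[0,c["fy"],c["cy"]],[0,0,1.]])
    p=cv2.undistortPoints(np.array(px,float).reshape(-1,1,2),K,np.array([c["k1"],0,0,0.])).reshape(-1,2)
    d=np.c_[p,np.ones(len(p))]
    return np.array(c["origin"],float),d@np.array(c["orientation"],float).T
def at_z(cam,px,z):
    o,d=ray(cam,px); return o+d*((z-o[2])/d[:,2])[:,None]
def at_depth(cam,px,dep):
    o,d=ray(cam,px); return o+d*np.asarray(dep,float).reshape(-1,1)
def shot(cam,name):
    p,d=eyes.capture(cam); cv2.imwrite(f"pics/{name}.png",p[:,:,::-1]); return p,d
E
python3 - <<'E'
from h import *
for cam in ("top","side"):
    p,d=shot(cam,cam+"0"); c=eyes.calibration(cam); print(cam,np.round(c["origin"]),c["fx"],c["k1"],np.round(c["orientation"],2).tolist())
    for t in ["plate","gate","endbar","mount_a","vial","stage"]:
        for r in nets.cut_out(t,cam)[:4]:
            m=r["pixels"]&(d>0)
            v,u=np.nonzero(m)
            if len(u)==0: continue
            P=at_depth(cam,np.c_[u,v],d[m])
            print(t,round(r["confidence"],2),np.round(r["xy"]),m.sum(),"med",np.round(np.median(P,0),1))
    for t in ["mouth","stop_face","gate_pivot","gate_post","plate","stage"]:
        for r in nets.tip_of(t,cam)[:3]: print("tip",t,round(r["confidence"],2),np.round(r["xy"],1),)
print(env.current_t())
E
```

```text
pics
top [410. -32. 848.] 365.2866216555936 -0.012293205813508323 [[0.02, -0.98, 0.2], [-1.0, -0.02, 0.02], [-0.01, -0.2, -0.98]]
plate 0.95 [340. 121.] 2712 med [770.  -73.4   5.2]
plate 0.86 [430. 301.] 3987 med [ 341.3 -276.     5.4]
plate 0.72 [408. 191.] 1556 med [ 597.7 -243.6    3.6]
plate 0.69 [316. 240.] 1840 med [480.9 -25.7  34.3]
gate 0.66 [291. 199.] 201 med [575.7  28.3  45.2]
endbar 0.72 [226. 226.] 198 med [504.  178.3  40.8]
mount_a 0.58 [301. 275.] 131 med [398.1   9.8  50.1]
mount_a 0.51 [342. 281.] 152 med [387.8 -82.1  50. ]
stage 0.61 [282. 229.] 14113 med [497.2  57.   30.3]
tip mouth 0.82 [267.6 231.3]
tip stop_face 0.85 [223.2 224.1]
tip gate_pivot 0.68 [274.4 197.4]
tip gate_pivot 0.46 [339.4 283.4]
tip gate_pivot 0.22 [300.7 195.4]
tip gate_post 0.61 [300.3 195.1]
tip plate 0.9 [337.7 118.1]
tip plate 0.9 [410.2 190.6]
tip plate 0.58 [430.3 300.7]
tip stage 0.88 [246.8 223.9]
side [225. 514. 621.] 404.10362346031076 0.031000854493866414 [[-0.86, -0.31, 0.39], [-0.5, 0.56, -0.66], [-0.01, -0.77, -0.64]]
plate 0.91 [449. 200.] 2290 med [ 340.7 -269.9    5.5]
plate 0.9 [248. 193.] 1850 med [768.2 -66.8   5.4]
plate 0.85 [343. 176.] 802 med [ 598.2 -241.1    3.9]
plate 0.75 [347. 234.] 1594 med [479.1 -20.   34.5]
gate 0.5 [296. 229.] 258 med [574.4  19.   45.3]
endbar 0.65 [281. 300.] 290 med [503.5 181.6  41. ]
endbar 0.31 [315. 272.] 15878 med [482.8 103.3  30.5]
mount_a 0.81 [380. 259.] 250 med [395.7  16.4  49.3]
vial 0.72 [361. 284.] 384 med [391.   97.8  62.1]
stage 0.79 [318. 274.] 15830 med [482.7 104.7  30.5]
stage 0.28 [400. 230.] 203 med [387.8 -75.7  49. ]
tip mouth 0.96 [315.1 264.2]
tip stop_face 0.8 [280.1 302.4]
tip stop_face 0.33 [299.3 215.8]
tip gate_pivot 0.8 [283.  247.2]
tip gate_pivot 0.6 [297.7 283.9]
tip gate_post 0.54 [301.3 214.3]
tip plate 0.78 [346.8 174.3]
tip plate 0.68 [250.9 189.1]
tip plate 0.67 [448.3 197.3]
tip stage 0.89 [297.1 286. ]
1.3
```

Run:
```python
import cv2
a=cv2.imread("pics/top0.png")[140:320,180:380]; cv2.imwrite("pics/topc.png",cv2.resize(a,None,fx=3.3,fy=3.3,interpolation=cv2.INTER_CUBIC))
b=cv2.imread("pics/side0.png")[150:370,230:450]; cv2.imwrite("pics/sidec.png",cv2.resize(b,None,fx=2.7,fy=2.7,interpolation=cv2.INTER_CUBIC))
```

```text
(no output)
```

View pics/topc.png

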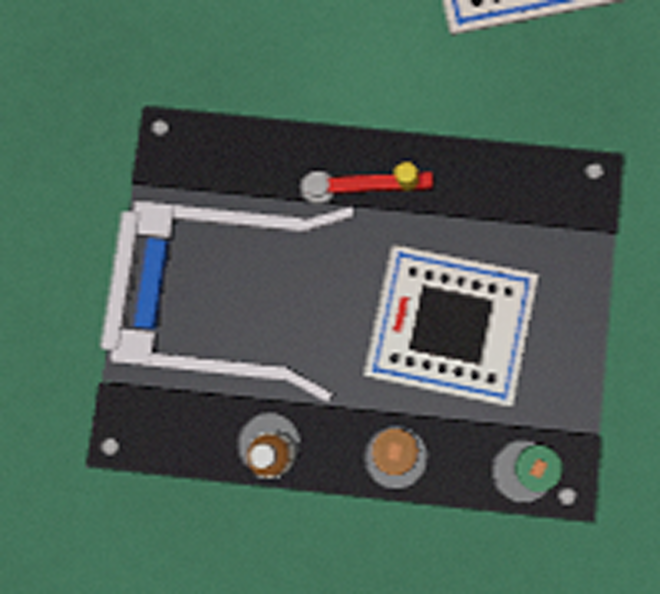

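View pics/sidec.png

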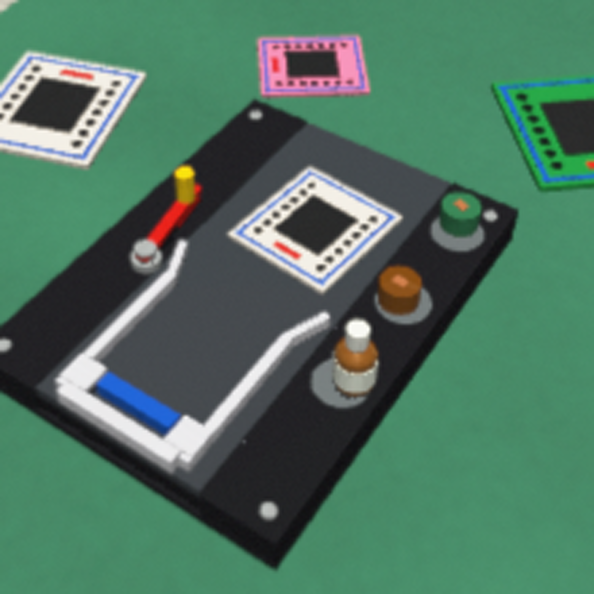

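View pics/top0.png

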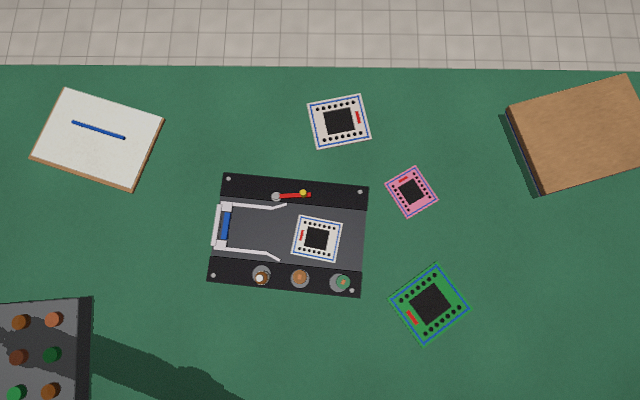

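```bash
cat > meas.py <<'E'
from h import *
S=np.array([[0,0,0],[-50,0,0],[50,0,0],[-56.5,-78,0.]])
for cam in ("top","side"):
    p,d=shot(cam,cam+"1"); 
    r=nets.cut_out("stage",cam)[0]; m=r["pixels"]&(d>0); v,u=np.nonzero(m); P=at_depth(cam,np.c_[u,v],d[m])
    zs=P[:,2]; h,e=np.histogram(zs,bins=np.arange(0,60,1)); z0=e[h.argmax()]+.5; z0=np.median(zs[abs(zs-z0)<2.5])
    # outer rectangle of the top face
    k=cv2.morphologyEx((m&True).astype(np.uint8),cv2.MORPH_OPEN,np.ones((3,3)))
    near=P[abs(zs-z0)<4][:,:2].astype(np.float32)
    print(cam,"deck z",z0,"rect",cv2.minAreaRect(near))
    T=[]
    for t in ["stage","mouth","stop_face","gate_pivot"]:
        q=nets.tip_of(t,cam); q=at_z(cam,q[0]["xy"],z0)[0] if q else np.full(3,np.nan); T.append(q[:2]); print(t,np.round(q,1))
    print(" yaw mouth->stop",np.arctan2(*(T[2]-T[1])[::-1]))
    for r in nets.cut_out("plate",cam):
        if not r["pixels"].any(): continue
        mm=r["pixels"]&(d>0); c=np.median(d[mm])
        v,u=np.nonzero(r["pixels"]); Q=at_z(cam,np.c_[u,v],z0+4)[:,:2].astype(np.float32)
        if abs(np.median(Q[:,1])+22)>25 or abs(np.median(Q[:,0])-480)>30: continue
        (cx,cy),(w,hh),a=cv2.minAreaRect(Q); print("plate",r["confidence"],cx,cy,w,hh,a)
        f=cv2.erode(cv2.morphologyEx(r["pixels"].astype(np.uint8),cv2.MORPH_CLOSE,np.ones((15,15))),np.ones((3,3)))
        dark=((p.max(2)<75)&(f>0)).astype(np.uint8); n,l,st,ce=cv2.connectedComponentsWithStats(dark)
        i=1+st[1:,4].argmax(); v,u=np.nonzero(l==i); Q=at_z(cam,np.c_[u,v],z0+5)[:,:2].astype(np.float32)
        print(" pad",Q.mean(0),cv2.minAreaRect(Q))
        R=p[:,:,0].astype(int); red=(f>0)&(R>140)&(p[:,:,1]<100)&(p[:,:,2]<100); v,u=np.nonzero(red); print(" red",len(u),at_z(cam,[[u.mean(),v.mean()]],z0+4))
    # yellow post, blue bar, black lower strip edges
    P_=p.astype(int); yel=(P_[:,:,0]>150)&(P_[:,:,1]>120)&(P_[:,:,2]<80); v,u=np.nonzero(yel); print("yellow",len(u),np.round(at_z(cam,[[u.mean(),v.mean()]],z0+35),1) if len(u) else "")
    blue=(P_[:,:,2]>120)&(P_[:,:,0]<80)&(P_[:,:,1]<120); v,u=np.nonzero(blue); Q=at_z(cam,np.c_[u,v],z0+11)[:,:2]; Q=Q[(abs(Q[:,1]-180)<25)&(abs(Q[:,0]-504)<50)].astype(np.float32); print("blue",len(Q),cv2.minAreaRect(Q))
print(env.current_t())
E
python3 meas.py
```

```text
top deck z 30.238356436399897 rect ((493.1910095214844, 38.02983093261719), (340.8282470703125, 250.373046875), 85.10066223144531)
stage [512.5 130.6  30.2]
mouth [500.5  79.9  30.2]
stop_face [502.6 192.8  30.2]
gate_pivot [577.5  74.7  30.2]
 yaw mouth->stop 1.5527636594019218
plate 0.67 481.67596435546875 -24.48248291015625 99.80853271484375 90.36139678955078 79.3974838256836
 pad [481.18378  -23.173187] ((481.2922668457031, -23.225814819335938), (47.60671615600586, 43.054603576660156), 78.87628936767578)
 red 21 [[488.50467992  10.64450918  34.23835644]]
yellow 30 [[579.5   8.3  65.2]]
blue 155 ((505.92620849609375, 180.44139099121094), (12.725441932678223, 59.44865036010742), 84.924072265625)
side deck z 30.427091960993323 rect ((493.38629150390625, 36.170654296875), (342.077880859375, 251.33743286132812), 84.94000244140625)
stage [500.2 130.4  30.4]
mouth [nan nan nan]
stop_face [503.8 182.9  30.4]
gate_pivot [581.9  62.2  30.4]
 yaw mouth->stop nan
plate 0.79 481.0062561035156 -23.78216552734375 104.13985443115234 94.40724182128906 78.2834701538086
 pad [481.54578  -24.498974] ((481.87542724609375, -24.807233810424805), (45.805877685546875, 40.44371795654297), 79.27800750732422)
 red 11 [[489.35110461   8.6895621   34.42709196]]
yellow 88 [[524.4  -5.5  65.4]]
blue 269 ((505.218994140625, 179.97178649902344), (16.699655532836914, 60.7887077331543), 84.1810073852539)
2.0
```

```bash
cat >> h.py <<'E'
YS=np.deg2rad(85.02); O=np.array([501.5,131.5]); Z0=30.3
X=np.array([np.cos(YS),np.sin(YS)]); Y=np.array([-np.sin(YS),np.cos(YS)])
def w(x,y): return O+x*X+y*Y
def st(p): d=np.asarray(p)[:2]-O; return np.round([d@X,d@Y],1)
def down(yaw,flip=0):  # tool x along yaw(+pi if flip), z down, jaws across
    a=yaw+flip*np.pi; c,s=np.cos(a),np.sin(a); return np.array([[c,s,0],[s,-c,0],[0,0,-1.]])
def fz(): return float(env.current_ft_force()[2])
E
python3 - <<'E'
from h import *
c=np.array([481.4,-23.9]); yaw=np.deg2rad(79.1)
sols=[(env.solve_ik([*c,Z0+65],down(yaw,f)),env.solve_ik([*w(0,0),Z0],down(YS,f)),f) for f in (0,1)]
for s in sols: print(s[2],None if s[0] is None else np.round(s[0],2),None if s[1] is None else np.round(s[1],2))
q=env.current_q()
f=min((s for s in sols if s[0] is not None and s[1] is not None),key=lambda s:np.abs(s[0]-q).max())[2]
print("flip",f)
env.grip(10); env.goto([*c,Z0+65],down(yaw,f)); print(env.current_t(),env.current_position())
env.movel([*c,Z0+14],vel=120); env.hold(.2)
b=env.current_ft_force(); print("bias",b,env.current_t())
r=env.movel([*c,Z0-12],vel=7,stop_force=6); env.hold(.2)
print(r,env.current_position()-[0,0,Z0],env.current_ft_force()-b,env.current_t(),env.current_grip_width())
E
```

```text
0 [-0.21  0.58  0.32  2.05 -0.33  0.55  0.15] [-0.45  0.72  0.23  1.99 -0.35  0.46 -0.05]
1 [ 0.26  0.59 -0.38  2.04  0.38  0.58  2.57] [-0.04  0.74 -0.4   1.98  0.56  0.53  2.22]
flip 0
5.15 [481.85540702 -22.66731199  95.34350834]
bias [ 0.9129339   0.17427737 -0.13601838] 5.925
True [ 4.81445487e+02 -2.39074523e+01 -1.86007864e-01] [-0.22637755 -0.04669068  4.10054562] 8.2 10.254177845859811
```

Run:
```python
from h import *
b=-0.136; z=env.current_position()[2]; c=np.array([481.4,-23.9])
for i in range(24):
    f=fz()-b; print(round(z-Z0,2),round(env.current_position()[2]-Z0,2),round(f,2))
    if f>7: break
    z-=0.4; env.movel([*c,z],vel=10); env.hold(.1)
print(env.current_ft_force(),env.current_t())
```

```text
-0.19 -0.19 4.1
-0.59 -0.17 5.1
-0.99 -0.35 6.45
-1.39 -0.52 9.64
[-0.9633421   0.27224167  9.50060568] 9.25
```

```bash
cat >> h.py <<'E'
B=-0.136
def slide(a,b_,y0,y1,zc,target,step=6,vel=30,fxmax=None):
    a,b_=np.array(a,float),np.array(b_,float); n=max(1,int(np.ceil(np.linalg.norm(b_-a)/step)))
    for i in range(1,n+1):
        f=fz()-B; zc+=float(np.clip((f-target)*0.09,-.5,.5))
        t=i/n; p=w(*(a+t*(b_-a))); env.movel([*p,zc],down(y0+t*(y1-y0)),vel=vel)
        F=env.current_ft_force(); F2=F[:2]
        print(np.round(a+t*(b_-a),1),st(env.current_position()),"z",round(zc-Z0,2),"F",round(F2@X,1),round(F2@Y,1),round(F[2]-B,1),"t",round(env.current_t(),1))
        if F[2]-B>18: zc+=1.2; env.movel([*p,zc],vel=60); print("relieved")
        if fxmax and -F2@X>fxmax: break
    return zc
E
python3 - <<'E'
from h import *
z=slide(st([481.4,-23.9]),[-135,0],np.deg2rad(79.1),YS,Z0-1.39,8,step=5)
p,d=shot("top","top2"); p2,_=shot("side","side2")
a=cv2.resize(p[150:310,190:380],(570,480),interpolation=cv2.INTER_CUBIC); 
b=cv2.resize(p2[150:370,230:450],(480,480),interpolation=cv2.INTER_CUBIC)
cv2.imwrite("pics/c2.png",cv2.resize(np.hstack([a,b]),None,fx=.76,fy=.76)[:,:,::-1]); print(z-Z0)
E
```

```text
[-152.3    5.2] [-152.2    4.1] z -1.24 F -0.1 -0.1 8.0 t 9.6
[-148.     3.9] [-147.9    2.6] z -1.24 F -1.1 0.4 8.7 t 9.8
[-143.6    2.6] [-143.5    1.2] z -1.18 F 0.3 0.2 7.3 t 10.2
[-139.3    1.3] [-1.392e+02 -1.000e-01] z -1.24 F 0.8 -0.6 7.8 t 10.4
[-135.    0.] [-134.9   -1.4] z -1.26 F 0.7 0.0 7.2 t 10.8
-1.2580391319934847
```

View pics/c2.png

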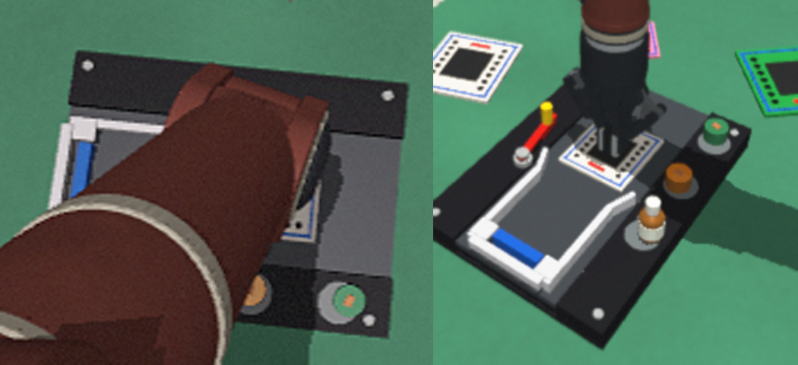

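```bash
cat >> h.py <<'E'
def plate_side(zp=4):
    p,d=eyes.capture("side")
    for r in nets.cut_out("plate","side"):
        v,u=np.nonzero(r["pixels"]); 
        if len(u)==0: continue
        Q=at_z("side",np.c_[u,v],Z0+zp)[:,:2]-O; Q=np.c_[Q@X,Q@Y]
        if abs(np.median(Q[:,1]))>30 or Q[:,0].max()-Q[:,0].min()>170: continue
        m=r["conf"] if "conf" in r else r["confidence"]
        (cx,cy),s,a=cv2.minAreaRect(Q.astype(np.float32)); print("rect",round(m,2),cx,cy,s,a)
        # edges by y bins / x bins
        yb=np.arange(-35,36,5); le=[Q[abs(Q[:,1]-y)<3][:,0].max() if (abs(Q[:,1]-y)<3).any() else np.nan for y in yb]
        k=np.isfinite(le); f=np.polyfit(yb[k],np.array(le)[k],1); print("lead edge x",f[1],"yaw",-f[0])
        x1=f[1]; xb=np.arange(x1-90,x1-8,6)
        for s_,g in((1,np.max),(-1,np.min)):
            e=np.array([g(Q[abs(Q[:,0]-x)<3][:,1]) if (abs(Q[:,0]-x)<3).any() else np.nan for x in xb]); k=np.isfinite(e)
            f=np.polyfit(xb[k]-x1+50,e[k],1); print(" side",s_,"y",f[1],"yaw",f[0],np.round(e,0))
E
python3 - <<'E'
from h import *
plate_side()
E
```

```text
rect 0.59 -129.7945556640625 1.9926414489746094 (103.75920104980469, 92.61115264892578) 0.3380531668663025
lead edge x -78.58235673011916 yaw 0.02439823718085035
 side 1 y 47.2865840079651 yaw 0.0056006458485347395 [48. 48. 47. 47. 47. 46. 47. 47. 46. 47. 47. 48. 48. 49.]
 side -1 y -31.513615290634245 yaw -0.7065286072446285 [ 17.  15.  12. -44. -44. -44. -42. -42. -42. -42. -42. -44. -44. -44.]
```

Run:
```python
from h import *
z=slide([-135,0],[-125,1.2],YS,YS,Z0-1.26,8,step=5)
z=slide([-125,1.2],[-40,1.2],YS,YS,z,8,step=6,vel=35,fxmax=7)
print(z-Z0); plate_side(-1)
```

```text
[-131.7    0.4] [-131.6   -1. ] z -1.24 F 0.2 -0.2 7.7 t 11.2
[-128.3    0.8] [-128.3   -0.6] z -1.28 F 1.0 0.5 7.9 t 11.5
[-125.     1.2] [-125.    -0.2] z -1.29 F 0.8 -0.1 8.1 t 11.7
[-119.3    1.2] [-119.    -0.2] z -1.27 F 1.5 -1.4 8.1 t 12.0
[-113.7    1.2] [-113.3   -0.2] z -1.27 F 0.9 0.3 7.1 t 12.3
[-108.     1.2] [-107.6   -0.3] z -1.35 F 0.1 0.9 7.8 t 12.7
[-102.3    1.2] [-102.    -0.3] z -1.37 F 1.8 -0.3 9.2 t 13.0
[-96.7   1.2] [-96.2  -0.2] z -1.26 F 0.1 0.1 7.6 t 13.3
[-91.    1.2] [-90.6  -0.2] z -1.3 F 0.6 -1.0 8.8 t 13.6
[-85.3   1.2] [-84.9  -0.2] z -1.22 F 0.5 0.6 7.6 t 13.9
[-79.7   1.2] [-79.2  -0.2] z -1.26 F 1.0 -0.1 7.1 t 14.2
[-74.    1.2] [-73.6  -0.2] z -1.34 F 1.3 0.5 8.3 t 14.5
[-68.3   1.2] [-67.8  -0.2] z -1.31 F 1.0 0.3 8.1 t 14.8
[-62.7   1.2] [-62.2  -0.2] z -1.3 F 0.0 -0.2 7.4 t 15.1
[-57.    1.2] [-56.5  -0.2] z -1.35 F 0.7 1.0 8.0 t 15.4
[-51.3   1.2] [-50.8  -0.3] z -1.36 F 0.8 -1.0 7.9 t 15.7
[-45.7   1.2] [-45.1  -0.2] z -1.37 F 0.5 -0.5 7.8 t 16.0
[-40.    1.2] [-39.5  -0.3] z -1.38 F 0.3 0.2 7.8 t 16.4
-1.3846107581125793
rect 0.66 -39.31705856323242 0.3546562194824219 (89.8089828491211, 106.77644348144531) 87.55974578857422
lead edge x 12.09320244589952 yaw 0.017569847405380545
 side 1 y 41.9481992856769 yaw -0.05780931043399726 [45. 46. 44. 43. 41. 40. 41. 41. 41. 41. 41. 41. 41. 41.]
 side -1 y -28.634184508378905 yaw -0.8811045711867646 [ 17.  16.  13.  11. -44. -44. -44. -44. -44. -44. -44. -46. -46. -46.]
```

Run:
```python
from h import *
z=slide([-40,1.2],[-18,1.2],YS,YS,Z0-1.385,9,step=6,vel=30,fxmax=5)
z=slide([-18,1.2],[6,1.2],YS,YS,z,12.5,step=2,vel=12,fxmax=8.5)
print(z-Z0, env.current_position()); plate_side(-1)
```

```text
[-34.5   1.2] [-34.1  -0.3] z -1.45 F 0.2 -0.2 8.1 t 16.8
[-29.    1.2] [-28.6  -0.4] z -1.53 F 0.8 0.6 8.4 t 17.1
[-23.5   1.2] [-23.1  -0.4] z -1.59 F 0.6 0.1 8.5 t 17.4
[-18.    1.2] [-17.6  -0.5] z -1.63 F 1.1 -0.4 8.6 t 17.8
[-16.    1.2] [-16.3  -0.6] z -1.98 F -0.4 -0.6 9.7 t 18.1
[-14.    1.2] [-14.4  -0.8] z -2.24 F -0.6 0.1 11.3 t 18.4
[-12.    1.2] [-12.5  -0.9] z -2.34 F -1.5 -0.4 11.9 t 18.7
[-10.    1.2] [-10.5  -0.9] z -2.4 F -0.8 0.2 11.8 t 19.1
[-8.   1.2] [-8.5 -0.9] z -2.46 F -1.7 0.3 12.5 t 19.4
[-6.   1.2] [-7.1 -0.9] z -2.46 F -2.6 -0.2 12.2 t 19.7
[-4.   1.2] [-7.  -0.9] z -2.49 F -4.7 1.1 13.8 t 20.0
[-2.   1.2] [-6.3 -0.9] z -2.38 F -7.4 0.6 13.3 t 20.3
[0.  1.2] [-4.7 -0.8] z -2.3 F -7.8 1.1 12.9 t 20.6
[2.  1.2] [-2.8 -0.8] z -2.26 F -7.0 0.0 12.5 t 20.9
[4.  1.2] [-0.8 -0.8] z -2.26 F -7.8 0.4 13.2 t 21.3
[6.  1.2] [ 1.2 -0.8] z -2.2 F -7.4 0.5 11.2 t 21.6
-2.202603037751455 [502.42259095 132.61646843  29.52113655]
rect 0.82 -3.03106689453125 -1.7838821411132812 (91.93653106689453, 88.40291595458984) 0.3685455918312073
lead edge x 41.43556711051752 yaw 0.07714625854424902
 side 1 y 41.2694474421299 yaw 0.026555101269378194 [37. 41. 41. 42. 41. 41. 42. 42. 42. 42. 42. 41. 42. 42.]
 side -1 y -19.78931263449266 yaw -1.1192740297947923 [ 22.  19.  17.  16.  14.  13. -44. -46. -46. -46. -46. -46. -46. -44.]
```

Run:
```python
from h import *
z=slide([6,1.2],[18,1.2],YS,YS,Z0-2.2,13.5,step=1.5,vel=12,fxmax=9.8)
print(z-Z0, env.current_position(),env.current_t())
p,d=shot("side","side3"); a=cv2.resize(p[200:350,240:400],(640,600),interpolation=cv2.INTER_CUBIC); cv2.imwrite("pics/c3.png",a[:,:,::-1])
```

```text
[7.5 1.2] [ 1.3 -0.9] z -2.37 F -9.8 0.9 13.0 t 22.0
[9.  1.2] [ 1.8 -0.9] z -2.42 F -10.4 0.7 14.8 t 22.2
-2.4200183426419706 [502.50402726 133.21878314  29.47988703] 22.2333
```

View pics/c3.png

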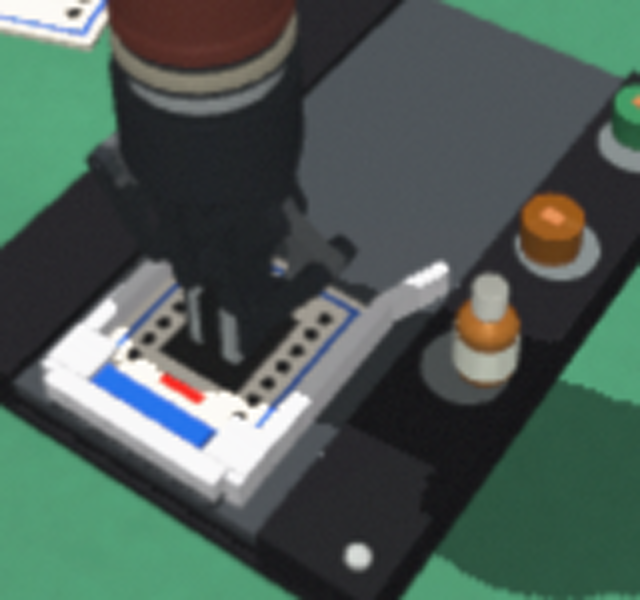

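Run:
```python
from h import *
z=slide([9,1.2],[12.5,1.2],YS,YS,Z0-2.42,15.5,step=1,vel=10,fxmax=13)
env.hold(.3);print(z-Z0, env.current_position(),env.current_ft_force(),env.current_t())
```

```text
[9.9 1.2] [ 1.9 -0.9] z -2.5 F -12.0 0.7 14.2 t 22.5
[10.8  1.2] [ 2.4 -0.9] z -2.62 F -12.6 0.4 14.3 t 22.8
[11.6  1.2] [ 2.4 -0.9] z -2.73 F -14.4 0.8 16.0 t 23.0
-2.7325397017822795 [502.57029869 133.80530751  29.33548762] [ -1.93671758 -14.55982122  15.73079728] 23.3333
```

Run:
```python
from h import *
p=w(5,1.2); env.movel([*p,Z0-2.5],vel=20); print(st(env.current_position()),env.current_ft_force())
env.movel([*p,Z0+12],vel=25); env.movel([*p,Z0+90],vel=150)
env.movel([*w(-20,140),Z0+150],vel=250)
print(env.current_t())
for cam in ("top","side"):
    P,d=shot(cam,cam+"4"); Pi=P.astype(int)
    for r in nets.cut_out("plate",cam):
        v,u=np.nonzero(r["pixels"]); Q=at_z(cam,np.c_[u,v],Z0+4)[:,:2]-O; Q=np.c_[Q@X,Q@Y].astype(np.float32)
        if abs(np.median(Q))>60: continue
        print(cam,"plate",r["confidence"],cv2.minAreaRect(Q))
    blue=(Pi[:,:,2]>120)&(Pi[:,:,0]<80)&(Pi[:,:,1]<120); v,u=np.nonzero(blue); Q=at_z(cam,np.c_[u,v],Z0+11)[:,:2]-O; Q=np.c_[Q@X,Q@Y].astype(np.float32); Q=Q[(abs(Q[:,0]-55)<25)&(abs(Q[:,1])<40)]
    if len(Q): print("bar",len(Q),cv2.minAreaRect(Q))
    for t in ("gate_post","gate_pivot","plate"):
        for r in nets.tip_of(t,cam)[:2]: print(t,round(r["confidence"],2),r["xy"],st(at_z(cam,r["xy"],Z0+{"gate_post":30,"gate_pivot":0,"plate":5}[t])[0]))
    g=(Pi[:,:,0]>150)&(Pi[:,:,1]>120)&(Pi[:,:,2]<80); v,u=np.nonzero(g); Q=at_z(cam,np.c_[u,v],Z0+35)[:,:2]-O; Q=np.c_[Q@X,Q@Y]; Q=Q[(abs(Q[:,1]+78)<40)&(Q[:,0]>-160)&(Q[:,0]<0)]; print("yellow",len(Q),Q.mean(0) if len(Q) else "")
    if cam=="top": A=cv2.resize(P[150:310,190:380],(760,640-40),interpolation=cv2.INTER_CUBIC); cv2.imwrite("pics/c4.png",A[:,:,::-1])
```

```text
[ 2.2 -0.9] [-0.5052123  -4.76981695 12.3314008 ]
25.9833
top plate 0.85 ((0.3808174133300781, 0.27407073974609375), (100.90998840332031, 90.06544494628906), 0.00945605244487524)
bar 161 ((49.920372009277344, -0.9334678649902344), (77.32421112060547, 29.47846221923828), 85.30108642578125)
gate_post 0.52 [301.6, 193.2] [-114.   -85.8]
gate_pivot 0.88 [275.0, 196.5] [-52.2 -78.1]
plate 0.96 [336.1, 122.7] [-174.1 -268.8]
plate 0.93 [245.7, 228.8] [3.  2.8]
yellow 29 [-115.95251551  -88.55542958]
side plate 0.85 ((-3.2208595275878906, -0.7052726745605469), (96.10730743408203, 90.39263916015625), 0.9001046419143677)
bar 150 ((54.47522735595703, 0.49352455139160156), (58.240943908691406, 12.088619232177734), 88.83121490478516)
gate_post 0.8 [299.4, 217.7] [-117.9  -84.2]
gate_pivot 0.8 [284.3, 246.6] [-57.9 -78.1]
plate 0.87 [448.7, 196.2] [-387.7  134. ]
plate 0.84 [249.7, 189.0] [-152.7 -258.3]
yellow 78 [-113.21631084  -83.50210897]
```

View pics/c4.png

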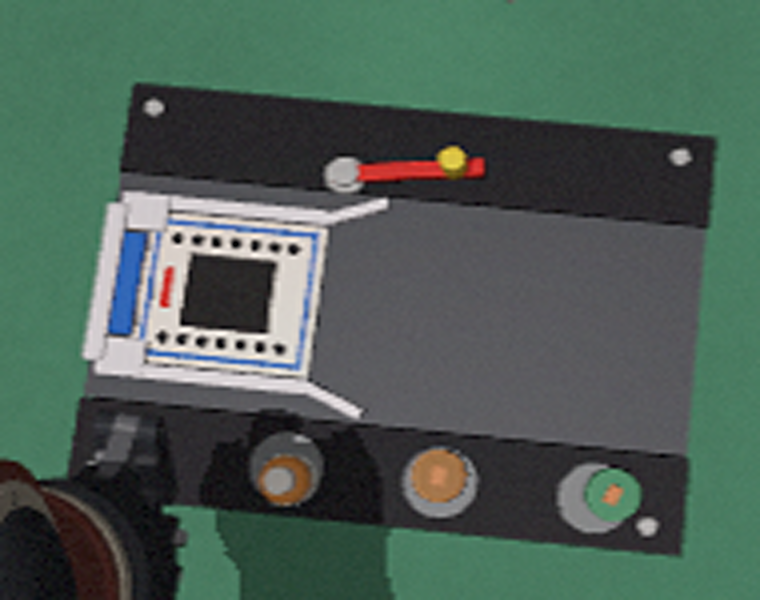

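Run:
```python
from h import *
PV=np.array([-56.5,-78.])
def pose(th,off,z):
    u=np.array([np.cos(th),np.sin(th)]); t=np.array([np.sin(th),-np.cos(th)])
    return [*w(*(PV+62*u-off*t)),Z0+z],down(YS+th-np.pi/2)
env.grip(0)
th0=np.pi+.15
for th in (th0,2.3,1.5716): 
    q=env.solve_ik(*pose(th,30,22)); print(None if q is None else np.round(q,2))
env.goto(*pose(th0,32,110)); print(env.current_t())
p,R=pose(th0,32,22); env.movel(p,R,vel=150); env.hold(.15); print(env.current_ft_force())
hit=False
for th in np.linspace(th0,1.5716,15):
    p,R=pose(th,19,22); hit=env.movel(p,R,vel=90,stop_force=8)
    if hit: break
F=env.current_ft_force(); print("th",th,hit,F,st(env.current_position()),env.current_t())
if not hit:
    for off in (17,15,13,11):
        p,R=pose(1.5716,off,22); hit=env.movel(p,R,vel=20,stop_force=6); F=env.current_ft_force()
        print(off,hit,np.round(F,1),st(env.current_position()),env.current_t())
        if hit or np.hypot(*F[:2])>6: break
plate_side(4)
```

```text
[-0.01  0.76 -0.07  1.72  0.08  0.66  1.52]
[-0.17  0.7   0.18  1.91 -0.23  0.54  0.8 ]
[-0.38  0.7   0.39  2.   -0.5   0.53  0.28]
28.2917
[ 0.1902704  -0.48012545 -0.40313658]
th 1.5716 False [-0.14103259  0.40088947  0.48804093] [-75.8 -16.2] 33.3167
17 False [ 0.3 -3.4  0.6] [-75.2 -16.2] 33.5667
15 False [-0.1 -6.8  0.7] [-75.1 -16.2] 33.8167
rect 0.8 -2.6236648559570312 -0.84619140625 (88.94036865234375, 97.08036804199219) 88.8810806274414
lead edge x 44.324863310138454 yaw 0.04424508520545681
 side 1 y 42.43505398393568 yaw -0.005770663522824088 [42. 42. 42. 43. 42. 43. 43. 44. 43. 43. 42. 42. 42. 41.]
 side -1 y -44.04018717205939 yaw -0.017929051760095224 [-44. -44. -44. -44. -43. -43. -43. -43. -44. -44. -44. -46. -46. -44.]
```

Run:
```python
from h import *
env.movel([*w(-110,-16),Z0+22],vel=60); env.movel([*w(-110,-16),Z0+130],vel=150); env.movel([*w(-50,120),Z0+170],vel=250)
env.hold(.3); print(env.current_t())
P,d=shot("side","side5"); p,d2=shot("top","top5")
for cam,I in (("top",p),("side",P)):
    for r in nets.tip_of("gate_post",cam)[:1]: print(cam,st(at_z(cam,r["xy"],Z0+30)[0]))
    for r in nets.cut_out("plate",cam):
        v,u=np.nonzero(r["pixels"]); Q=at_z(cam,np.c_[u,v],Z0+4)[:,:2]-O; Q=np.c_[Q@X,Q@Y].astype(np.float32)
        if abs(np.median(Q))<60: print(cam,"plate",cv2.minAreaRect(Q))
a=cv2.resize(p[170:310,190:370],(514,400),interpolation=cv2.INTER_CUBIC); b=cv2.resize(P[200:340,250:350],(286,400),interpolation=cv2.INTER_CUBIC)
cv2.imwrite("pics/c5.png",np.hstack([a,b])[:,:,::-1])
```

```text
36.6417
top [-52.1 -12.4]
top plate ((0.3865013122558594, 0.7754707336425781), (99.95663452148438, 91.23909759521484), 0.20536035299301147)
side [-60.1 -15. ]
side plate ((-3.058879852294922, -0.22965240478515625), (97.3630142211914, 88.37734985351562), 0.1471019834280014)
side plate ((-85.09710693359375, 6.7210235595703125), (351.7066345214844, 258.4095764160156), 0.1277638077735901)
```

View pics/c5.png

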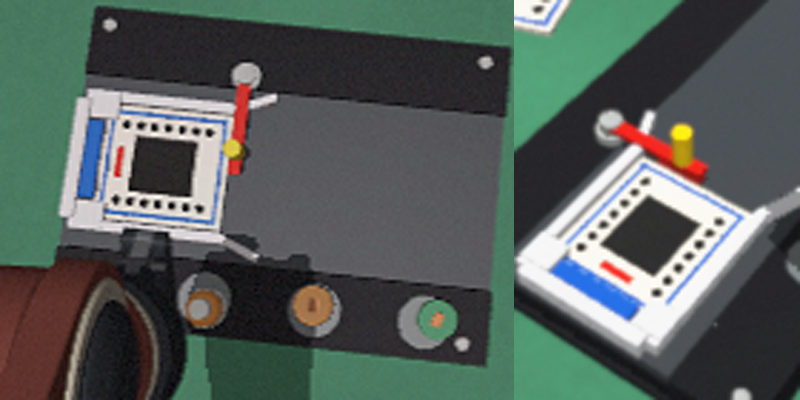

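The gate lies square across the mouth behind the plate, the plate is seated against the bar with its corners under the lips, and the bystanders look unmoved. The arm is clear, so I'm handing in.

```bash
python3 -c "
from h import *
print(env.current_ft_force(),env.current_t()); env.job_done()"
```

```text
[-0.31529822 -0.21607554 -0.25612404] 36.9417
the job is handed in; nothing more can be done
```

The plate is home against the fully pushed-back end bar and the gate is shut. I handed the job in at about 37 s; no verdict was reported.

**Loading:** I pressed on the pad with two slightly open fingers. The deck sank about 5 mm before it landed. I turned the plate by about 0.1 rad to line it up and dragged it between the rails at about 8 N. I then pushed the bar back at 12–16 N until the push force climbed with no further movement, which I took as the hard stop. There the combined press and push on the plate reached about 21 N, close to the 22 N limit.

**Gate:** I swung it by the post from about 0.23 rad with shut fingers. At the end the force rose to about 7 N with the finger standing still, at the place expected for fully shut. Then I backed off.

**Last checks:**
- **Plate:** the top camera puts it at about (+0.4, +0.8) mm and turned 0.004 rad. The side camera puts it at about (-3.1, -0.2) mm. They differ by about 3.5 mm along x, and the side view alone would be outside the tolerance. I trusted the hard stop and the gate closing fully behind the plate.
- **Gate post:** the cameras put it at x -52 and -60 mm, on either side of the expected -56.5 mm.
- **Stage origin:** my estimate along x was only good to about 2 mm.
- **Bystanders:** they stand where they were by eye in the pictures; I did not measure them.
- **Robot:** its wrist force was near zero and it was clear of everything.

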